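# Find the bead jar with the loose cap, screw it snug in the holder and set it in the tray

## Task

One of the three bead jars has a loose cap: find it by giving the caps a short test twist (an eighth of a turn or so). Stand the loose one in the square pocket of the plywood holder, let go of it and screw its cap down until it is firmly snug there, then stand that jar gently and upright in the shallow green tray. Lift and carry a jar only by its body, never by its cap; leave the two tight jars standing in the places where you found them, and do not disturb the other things on the table.

Things in the scene. Friction and masses are not known exactly. Their poses are not given: they have to be found in the camera images.
- jar_a: one of three identical square bead jars, clear plastic, 54 x 54 mm, 70 mm tall (99 mm with its cap), 0.2 to 0.35 kg. Origin: centre of its underside; z up, x and y square to its side faces; blank paper label on its -x face. They start upright on the table, in any order, turned at random; exactly one of the three, any of them, has a loose cap, and only twisting tells which
- jar_b: one of three identical square bead jars, clear plastic, 54 x 54 mm, 70 mm tall (99 mm with its cap), 0.2 to 0.35 kg. Origin: centre of its underside; z up, x and y square to its side faces; blank paper label on its -x face. They start upright on the table, in any order, turned at random; exactly one of the three, any of them, has a loose cap, and only twisting tells which
- jar_c: one of three identical square bead jars, clear plastic, 54 x 54 mm, 70 mm tall (99 mm with its cap), 0.2 to 0.35 kg. Origin: centre of its underside; z up, x and y square to its side faces; blank paper label on its -x face. They start upright on the table, in any order, turned at random; exactly one of the three, any of them, has a loose cap, and only twisting tells which
- cap_a: the white ribbed round screw cap of jar_a, 40 mm across, 26 mm tall; origin: centre of its underside, 73 mm above the jar's underside; z up, the axis it turns about. Clockwise from above tightens. A tight cap (any of the three) does not turn on its jar: on the table the whole jar turns with it. All three caps start alike, so their angles tell nothing.
- cap_b: the white ribbed round screw cap of jar_b, 40 mm across, 26 mm tall; origin: centre of its underside, 73 mm above the jar's underside; z up, the axis it turns about. Clockwise from above tightens. The loose cap (any of the three) turns almost freely while its jar stands still, never rises or comes off, and starts 1.3 to 1.6 rad short of snug.
- cap_c: the white ribbed round screw cap of jar_c, 40 mm across, 26 mm tall; origin: centre of its underside, 73 mm above the jar's underside; z up, the axis it turns about. Clockwise from above tightens. Snug (for the loose one of the three) is a firm stop: under 0.1 N m before it, 0.3 N m felt there; the other way it catches after at least 0.5 rad.
- holder: plywood jar holder fixed to the table, 88 x 88 mm, 24 mm tall, with an open-topped square pocket 62 mm wide whose floor is 6 mm above the table (18 mm deep); origin: centre of its underside; x and y square to the pocket's walls. It keeps a jar standing in it from turning, save for about 0.15 rad of play either way
- tray: shallow open green tray fixed to the table, 160 (its x) x 140 mm, rim 28 mm high, walls and floor 4 mm thick, empty; origin: centre of its underside
- cone: bystander: grey thread cone, 57 mm wide, 110 mm tall, loose; origin: centre of its underside
- beadbox: bystander: deep green box of beads, 120 x 100 x 55 mm; origin: centre of its underside
- scissors: bystander: scissors lying flat, about 160 mm long, 8 mm thick, blades to +x; origin: under the pivot

How it is judged:
On the way, in this order (a step that is already met when the one before it is completed fails the run):
1. a jar stands in the holder's pocket, down on its floor, let go, its cap not yet snug (((horizontal distance between jar_a and holder below 0.008 m and z of jar_a in the frame of holder below 0.012 m and angle between jar_a's own z axis and vertical below 0.08 rad and contact force between the fingers and jar_a below 0.1 N and angle between the x axis of cap_a and the x axis of jar_a, either way round above 0.2 rad) or (horizontal distance between jar_b and holder below 0.008 m and z of jar_b in the frame of holder below 0.012 m and angle between jar_b's own z axis and vertical below 0.08 rad and contact force between the fingers and jar_b below 0.1 N and angle between the x axis of cap_b and the x axis of jar_b, either way round above 0.2 rad) or (horizontal distance between jar_c and holder below 0.008 m and z of jar_c in the frame of holder below 0.012 m and angle between jar_c's own z axis and vertical below 0.08 rad and contact force between the fingers and jar_c below 0.1 N and angle between the x axis of cap_c and the x axis of jar_c, either way round above 0.2 rad))), for 0.1 s.
2. the loose cap is screwed snug (within 0.14 rad of its firm stop) while its jar stands in the holder; a tight cap cannot be turned there (((horizontal distance between jar_a and holder below 0.008 m and z of jar_a in the frame of holder below 0.012 m and angle between jar_a's own z axis and vertical below 0.08 rad and angle between the x axis of cap_a and the x axis of jar_a, either way round below 0.14 rad) or (horizontal distance between jar_b and holder below 0.008 m and z of jar_b in the frame of holder below 0.012 m and angle between jar_b's own z axis and vertical below 0.08 rad and angle between the x axis of cap_b and the x axis of jar_b, either way round below 0.14 rad) or (horizontal distance between jar_c and holder below 0.008 m and z of jar_c in the frame of holder below 0.012 m and angle between jar_c's own z axis and vertical below 0.08 rad and angle between the x axis of cap_c and the x axis of jar_c, either way round below 0.14 rad))), for 0.2 s.
At the end, for the whole second after the job is handed in: The jar whose cap was loose stands upright (within 0.08 rad) and at rest on the floor of the tray, its cap snug (within 0.14 rad of the firm stop); the two tight jars stand upright within 50 mm of where they started (((x of jar_a in the frame of tray between -0.055 and 0.055 m and y of jar_a in the frame of tray between -0.045 and 0.045 m and z of jar_a in the frame of tray below 0.01 m and linear speed of jar_a below 0.02 m/s and angle between the x axis of cap_a and the x axis of jar_a, either way round below 0.14 rad and angle between each of jar_a, jar_b, jar_c's own z axis and vertical below 0.08 rad and distance of each of jar_b, jar_c from where it was at the start of the episode below 0.05 m) or (x of jar_b in the frame of tray between -0.055 and 0.055 m and y of jar_b in the frame of tray between -0.045 and 0.045 m and z of jar_b in the frame of tray below 0.01 m and linear speed of jar_b below 0.02 m/s and angle between the x axis of cap_b and the x axis of jar_b, either way round below 0.14 rad and angle between each of jar_a, jar_b, jar_c's own z axis and vertical below 0.08 rad and distance of each of jar_a, jar_c from where it was at the start of the episode below 0.05 m) or (x of jar_c in the frame of tray between -0.055 and 0.055 m and y of jar_c in the frame of tray between -0.045 and 0.045 m and z of jar_c in the frame of tray below 0.01 m and linear speed of jar_c below 0.02 m/s and angle between the x axis of cap_c and the x axis of jar_c, either way round below 0.14 rad and angle between each of jar_a, jar_b, jar_c's own z axis and vertical below 0.08 rad and distance of each of jar_a, jar_b from where it was at the start of the episode below 0.05 m))); the robot touches nothing.
It fails at once if a jar is lifted by its cap (fingers on the cap of a jar raised over 20 mm) ((contact force between the fingers and cap_a above 2 N and height (world z) of jar_a above 0.02 m) or (contact force between the fingers and cap_b above 2 N and height (world z) of jar_b above 0.02 m) or (contact force between the fingers and cap_c above 2 N and height (world z) of jar_c above 0.02 m)).
It fails at once if a jar is dropped (falls free faster than 0.6 m/s) ((linear speed of jar_a above 0.6 m/s and contact force between the fingers and jar_a below 0.1 N) or (linear speed of jar_b above 0.6 m/s and contact force between the fingers and jar_b below 0.1 N) or (linear speed of jar_c above 0.6 m/s and contact force between the fingers and jar_c below 0.1 N)).
It fails at once if a jar is knocked over (angle between any of jar_a, jar_b, jar_c's own z axis and vertical above 0.8 rad).
It fails at once if the thread cone, bead box or scissors moved more than 30 mm (distance of any of cone, beadbox, scissors from where it was at the start of the episode above 0.03 m).
It also fails if it takes over 72 s, if anything falls off the work surface, if the arm or the gripper's body presses on something with over 40 N, if the wrist force passes 120 N, or if a joint passes its speed limit or range.

## Robot

A 7-joint arm with a two-finger parallel gripper is mounted at the origin on the work surface. World frame = base frame: x ahead of the robot, y to its left, z up, the work surface at z = 0. Lengths are in m, angles in rad, forces in N, time in s.
With the tool pointing down it reaches from about 0.425 to 0.8 m from the base axis. Payload 8.3 kg.
Tool frame: the origin (TCP) lies between the finger pads; the fingertips stand env.tips_ahead ahead of it and the grasp point (between the pads) lies 6 mm ahead of it (env.tips_ahead is the distance from the TCP to the fingertips, in m); x points along the fingers, z is the direction in which the jaws open and shut, and the axes are right-handed (so a half turn about x gives the same grasp; the last joint's range is limited). The gripper opens to 85 mm and grips with 20 to 120 N. Pads are 22 mm wide; open, the fingers measure 114 mm over their backs; the gripper's body (76 mm by 85 mm) begins 54 mm behind the grasp point. The pads swing forward as they close: fully open they stand 13 mm farther back than shut.
Start: joints at [-1.195, 0.383, 0.016, 1.37, -0.006, 1.388, -0.046], TCP at [0.265, 0.566, 0.256] pointing down, gripper open.
Joint ranges: [-2.95, 2.95], [-0.25, 2.06], [-1.52, 1.56], [0.18, 2.33], [-1.44, 4.58], [0.02, 2.06], [-3.01, 3.01]. Speed limits (rad/s): [2.39, 2.39, 3.01, 3.01, 3.14, 3.14, 3.14].

## Interface

Orientations are given as a 3x3 rotation matrix whose columns are the frame's x, y, z axes.
In Python, from workcell import env, viewer gives the robot as it stands.
- The arm moves only by the tool play_rows, never from a script. Its argument "motion" is one flat list of numbers, 6 for each row, row after row: the shift along the tool's x, y, z in cm, then the turn, a rotation vector about the tool's x, y, z in degrees. A call has exactly 10 rows; each row is the pose to reach, as a shift and turn from the pose measured when the call began, along the tool's axes at that moment; what a row does not reach only later rows make up. A row lasts 1/8 s, in which the tool goes at most 62.5 mm and 10.7 degrees, less where a joint would pass 70% of its speed; a pose out of reach is approached as far as the arm can. A call with a gripper value outside its range is refused whole. "fingers" is the closure, from -1 (fully open) to 1 (shut), set as the call begins (left out, the last holds). The fingers move at their own pace and stop on an object; the grip force is fixed at half the most. Time passes only in rows, so rows that repeat a pose let the fingers close, or fill a call up. It gives the time, the measured TCP pose, the force and the opening at its end, in the units of the state.
- env.read_state(): the state, without advancing time (a new reading comes with each control period).
- viewer.grab_frame(name): name is "scene" or "top" or "wrist"; returns the picture (400x640x3 uint8, red, green, blue); there is no depth.
- viewer.get_calibration(name): a dict with "K" (3x3 intrinsics, pixels), "k1" (the pictures are not rectified: a ray, as slopes to the right and down, at radius r is drawn at 1 + k1 r^2 times it, then the intrinsics apply), "rvec" (rotation vector, rad) and "tvec" (3), from world to camera coordinates, as OpenCV has them. Camera axes: x right, y down, z forward; pixel columns grow to the right and rows downward; lengths in m; the calibration is good to about 2 mm. A picture is of the moment at which its call begins: read the wrist's pose just before it. get_calibration takes no time and is no camera call; for the wrist camera it gives the pose at the moment of the call.
- env.hand_in(): hands the job in, once; it reports no verdict.
The state is a dict: "clock": time; "joints": joint angles; "joint_vel": joint speeds; "joint_torque": joint torques, N m; "eef_pos": TCP position; "tcp_rot": TCP orientation; "force": force on the tool from outside, world axes, zero at the start; "wrist_torque": the same for the moment, N m; "gripper_width": finger opening in m.
Only numpy, scipy, OpenCV 4.12 (cv2) and the standard library are available. Lean on these libraries where they do the work, as an engineer would, in place of code of your own. Each camera call takes 0.05 s, during which the arm holds its last target. There are 200 camera calls.

## Working session

There is one attempt and no reset: what is moved stays moved. The work goes in short steps, Python scripts to look and compute and a tool call to move; the robot and the scene stay as the last step left them, time stands still between calls to the robot, and variables do not carry over. Pictures are saved under pics/ and viewed, about 8 in all and at most 12, crops included, and the job is handed in when it is done.

Besides the shell and the picture viewer there is one more tool, called after ">>>" by a JSON object that holds its "fn" and its "kwargs". play_rows: Moves the arm, as the interface text tells. Its arguments: {"type":"object","properties":{"motion":{"type":"array","items":{"type":"number"}},"fingers":{"type":"number"}},"required":["motion"]}

```bash
mkdir -p pics && ls
cat > h.py <<'E'
import numpy as np, cv2
from workcell import env, viewer
def cal(n):
    c=viewer.get_calibration(n); R=cv2.Rodrigues(np.array(c["rvec"],float))[0]
    return np.array(c["K"],float),c["k1"],R,np.array(c["tvec"],float).ravel()
def ray(n,px,C=None):
    K,k1,R,t=C or cal(n); px=np.atleast_2d(px).astype(float)
    u=cv2.undistortPoints(px.reshape(-1,1,2),K,np.array([k1,0,0,0.])).reshape(-1,2)
    d=np.c_[u,np.ones(len(u))]@R; return -R.T@t,d
def onz(n,px,z,C=None):
    o,d=ray(n,px,C); s=(z-o[2])/d[:,2]; return o+s[:,None]*d
def proj(n,P,C=None):
    K,k1,R,t=C or cal(n)
    return cv2.projectPoints(np.atleast_2d(P).astype(float),cv2.Rodrigues(R)[0],t,K,np.array([k1,0,0,0.]))[0].reshape(-1,2)
def save(n,f):
    im=viewer.grab_frame(n); cv2.imwrite(f,im[...,::-1]); return im
E
python3 - <<'E'
from h import *
np.set_printoptions(precision=4,suppress=True)
for n in("top","scene"):
    save(n,f"pics/{n}0.png"); K,k1,R,t=cal(n); print(n,K[0,0],k1,"cam at",-R.T@t,"fwd",R[2])
s=env.read_state(); print(s["clock"],s["eef_pos"],s["tcp_rot"],s["gripper_width"],s["force"],s["wrist_torque"],env.tips_ahead)
E
```

```text
pics
top 383.8963331643325 -0.048439269359722634 cam at [ 0.4608 -0.0171  0.821 ] fwd [ 0.1517  0.0244 -0.9881]
scene 498.4503374026998 -0.020753070544089473 cam at [1.1177 0.5497 1.0078] fwd [-0.4592 -0.4652 -0.7568]
0.1 [0.2653 0.5654 0.2554] [[-0.0007 -0.9053  0.4248]
 [-0.0016  0.4248  0.9053]
 [-1.     -0.     -0.0018]] 0.08532285210213973 [ 0.5894 -0.0326 -0.378 ] [0.0047 0.0032 0.0095] 0.025
```

View pics/top0.png

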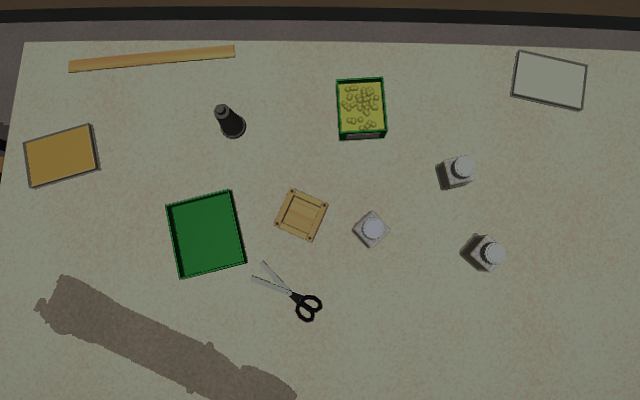

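View pics/scene0.png

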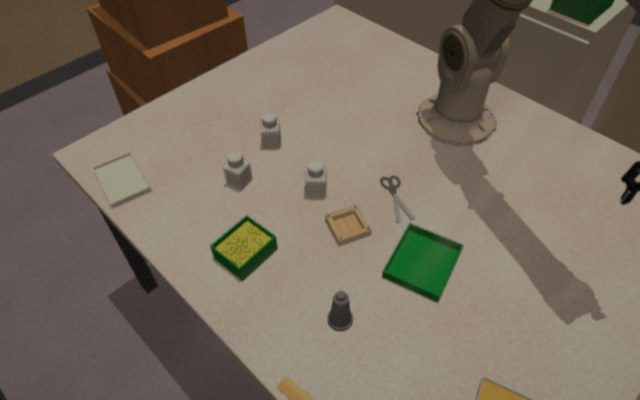

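The top view shows jars at about (459,168), (372,229) and (490,253), the holder at (301,215), the tray at (206,234), the cone at (230,120), and the bead box and scissors clear of the paths. The scene view agrees. Next I'll measure.

Run:
```python
from h import *
np.set_printoptions(precision=4,suppress=True)
im=cv2.imread("pics/top0.png"); hsv=cv2.cvtColor(im,cv2.COLOR_BGR2HSV); C=cal("top")
def rect(mask,z,n="top"):
    cs=cv2.findContours(mask,cv2.RETR_EXTERNAL,cv2.CHAIN_APPROX_NONE)[0]
    c=max(cs,key=cv2.contourArea).reshape(-1,2); P=onz(n,c,z,C)[:,:2]
    r=cv2.minAreaRect((P*1000).astype(np.float32)); return r
# tray & holder
x0=np.zeros(im.shape[:2],np.uint8)
def win(m,x,y,w):
    o=x0.copy(); o[y-w:y+w,x-w:x+w]=m[y-w:y+w,x-w:x+w]; return o
g=cv2.inRange(hsv,(50,100,30),(75,255,255)); print("tray",rect(win(g,206,234,60),.028))
w=cv2.inRange(hsv,(10,70,60),(30,255,255)); w=cv2.morphologyEx(win(w,301,215,40),cv2.MORPH_CLOSE,np.ones((5,5)))
print("holder",rect(w,.024))
tiles=[]
for (x,y) in [(459,168),(372,229),(490,250),(301,215)]:
    t=cv2.resize(im[y-27:y+27,x-36:x+36],None,fx=5.5,fy=5.5,interpolation=cv2.INTER_CUBIC); tiles.append(t)
cv2.imwrite("pics/crop.png",np.vstack([np.hstack(tiles[:2]),np.hstack(tiles[2:])]))
print(im[168,462],im[180,455],im[150,430],im[229,372],im[215,360])
```

```text
tray ((495.1617126464844, 250.91644287109375), (159.5947265625, 139.57278442382812), 15.918147087097168)
holder ((541.3821411132812, 50.81410217285156), (89.10769653320312, 88.05266571044922), 67.81824493408203)
[134 138 134] [118 121 122] [116 133 133] [144 138 134] [112 128 134]
```

View pics/crop.png

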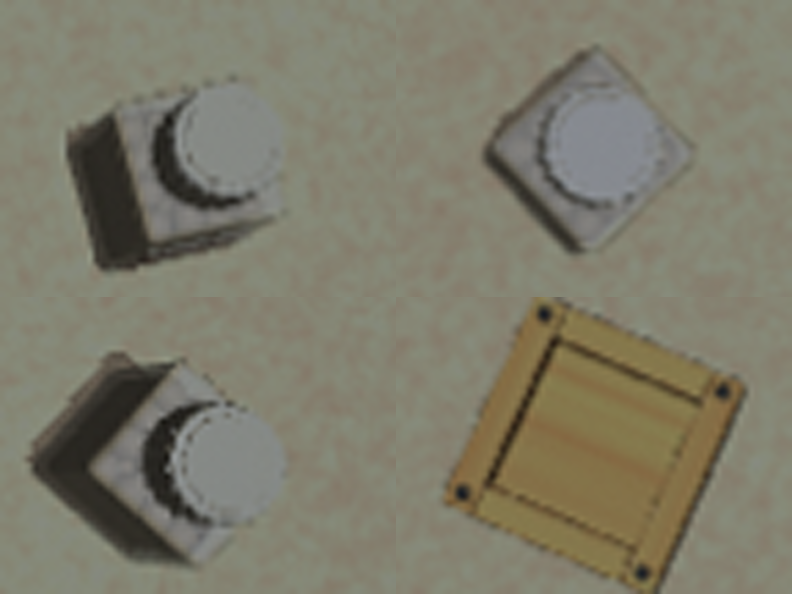

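The crop shows the cap-top circles and shoulder corners of the three jars clearly, and the holder's pocket is empty. I'll compute jar positions and yaws from these pixels.

Run:
```python
from h import *
np.set_printoptions(precision=4,suppress=True)
C=cal("top")
def px(o,p): return np.array([[o[0]-36+(u+.5)/5.5-.5,o[1]-27+(v+.5)/5.5-.5] for u,v in p])
J={"J1":((459,168),(229,139),[(117,107),(150,244),(287,210)]),
"J2":((372,229),(210,143),[(201,45),(96,147),(194,252),(298,152)]),
"J3":((490,250),(228,166),[(183,65),(90,171),(198,266)])}
for k,(o,c,q) in J.items():
    cc=onz("top",px(o,[c]),.099)[0]; S=onz("top",px(o,q),.07)[:,:2]
    d=np.diff(S,axis=0); a=np.degrees(np.arctan2(d[:,1],d[:,0]))%90
    ctr=(S[0]+S[2])/2
    print(k,"cap",cc[:2],"shoulder ctr",ctr,"sides",np.linalg.norm(d,axis=1),"yaw",a, "r",np.hypot(*ctr))
print(np.hypot(.541,.051),np.hypot(.495,.251))
for n in("scene",):
    for p in [(.541,.051,.024)]: print(proj(n,p))
```

```text
J1 cap [ 0.6347 -0.2674] shoulder ctr [ 0.6342 -0.2673] sides [0.0516 0.052 ] yaw [12.1274 15.3417] r 0.6882454049387597
J2 cap [ 0.5118 -0.0942] shoulder ctr [ 0.5121 -0.0929] sides [0.0525 0.0503 0.0513] yaw [45.3665 44.221  44.7194] r 0.5204363294906217
J3 cap [ 0.4703 -0.3208] shoulder ctr [ 0.4708 -0.3197] sides [0.0511 0.0493] yaw [48.0238 49.2303] r 0.5690927438245622
0.5433985645914057 0.5550009009001697
[[347.908  222.0688]]
```

```bash
cat >> h.py <<'E'
from scipy.spatial.transform import Rotation as Ro
np.set_printoptions(precision=3,suppress=True)
def plan(*targets):
    s=env.read_state(); p=np.array(s["eef_pos"]); R=np.array(s["tcp_rot"])
    print("t",s["clock"],"p",p,"jaw",np.degrees(np.arctan2(R[1,2],R[0,2])),"w",s["gripper_width"],"F",np.array(s["force"]),"M",np.array(s["wrist_torque"]),"j",np.array(s["joints"]))
    for x,y,z,a in targets:
        jaw=np.arctan2(R[1,2],R[0,2]); d=(np.radians(a)-jaw+np.pi/2)%np.pi-np.pi/2; b=jaw+d
        Z=np.array([np.cos(b),np.sin(b),0]); X=np.array([0,0,-1.]); T=np.c_[X,np.cross(Z,X),Z]
        print("->",100*R.T@(np.array([x,y,z])-p),np.degrees(Ro.from_matrix(R.T@T).as_rotvec()))
E
python3 - <<'E'
from h import *
plan((.512,-.094,.15,10))
E
```

```text
t 0.1 p [0.265 0.565 0.255] jaw 64.86113361752638 w 0.08532285210213973 F [ 0.589 -0.033 -0.378] M [0.005 0.003 0.01 ] j [-1.195  0.384  0.016  1.371 -0.006  1.388 -0.047]
-> [ 10.627 -50.343 -49.2  ] [54.861 -0.093  0.051]
```

>>> {"fn": "play_rows", "kwargs": {"motion": [10.6,-50.3,-49.2,54.9,0,0,10.6,-50.3,-49.2,54.9,0,0,10.6,-50.3,-49.2,54.9,0,0,10.6,-50.3,-49.2,54.9,0,0,10.6,-50.3,-49.2,54.9,0,0,10.6,-50.3,-49.2,54.9,0,0,10.6,-50.3,-49.2,54.9,0,0,10.6,-50.3,-49.2,54.9,0,0,10.6,-50.3,-49.2,54.9,0,0,10.6,-50.3,-49.2,54.9,0,0], "fingers": -0.3}}

```text
clock: 1.35
eef_pos: [0.4817, -0.015, 0.163]
tcp_rot: [[-0.0, -0.174, 0.985], [-0.001, 0.985, 0.174], [-1.0, -0.001, -0.001]]
force: [1.4, 0.9, -0.2]
gripper_width: 0.0555
```

Run:
```python
from h import *
plan((.512,-.094,.15,10),(.512,-.094,.102,10))
```

```text
t 1.35 p [ 0.482 -0.015  0.163] jaw 9.995637916695543 w 0.05548839233127719 F [ 1.398  0.915 -0.225] M [ 0.038 -0.053 -0.025] j [-0.568  0.158  0.589  1.903 -0.096  1.109  0.232]
-> [ 1.304 -8.306  1.609] [-0.004 -0.039  0.065]
-> [ 6.104 -8.3    1.613] [-0.004 -0.039  0.065]
```

>>> {"fn": "play_rows", "kwargs": {"motion": [1.3,-5,1.0,0,0,0,1.3,-8.3,1.6,0,0,0,1.3,-8.3,1.6,0,0,0,2.5,-8.3,1.6,0,0,0,4,-8.3,1.6,0,0,0,5.2,-8.3,1.6,0,0,0,6.1,-8.3,1.6,0,0,0,6.1,-8.3,1.6,0,0,0,6.1,-8.3,1.6,0,0,0,6.1,-8.3,1.6,0,0,0]}}

```text
clock: 2.6
eef_pos: [0.5123, -0.0941, 0.1025]
tcp_rot: [[0.001, -0.173, 0.985], [-0.001, 0.985, 0.173], [-1.0, -0.001, 0.0]]
force: [0.7, -0.7, -0.2]
gripper_width: 0.0556
```

>>> {"fn": "play_rows", "kwargs": {"motion": [0,0,0,0,0,0,0,0,0,0,0,0,0,0,0,0,0,0,0,0,0,5,0,0,0,0,0,12,0,0,0,0,0,19,0,0,0,0,0,26,0,0,0,0,0,33,0,0,0,0,0,40,0,0,0,0,0,40,0,0], "fingers": 1}}

```text
clock: 3.85
eef_pos: [0.5132, -0.0937, 0.103]
tcp_rot: [[0.002, 0.499, 0.867], [-0.001, 0.867, -0.499], [-1.0, 0.0, 0.003]]
force: [1.1, 1.9, 3.1]
gripper_width: 0.0386
```

Run:
```python
from h import *
plan()
a=save("scene","pics/s1.png"); b=save("wrist","pics/w1.png")
o=cv2.imread("pics/scene0.png"); n=cv2.imread("pics/s1.png")
f=lambda i:cv2.resize(i[140:220,270:370],(400,320),interpolation=cv2.INTER_CUBIC)
cv2.imwrite("pics/c1.png",np.vstack([np.hstack([f(o),f(n)]),cv2.resize(cv2.imread("pics/w1.png"),(800,500))[:280]*1]))
```

```text
t 3.85 p [ 0.513 -0.094  0.103] jaw -29.924370226229062 w 0.038628310029982724 F [1.066 1.916 3.126] M [ 0.277 -0.61   0.033] j [-0.508  0.365  0.759  1.876 -0.293  1.012 -0.148]
```

View pics/c1.png

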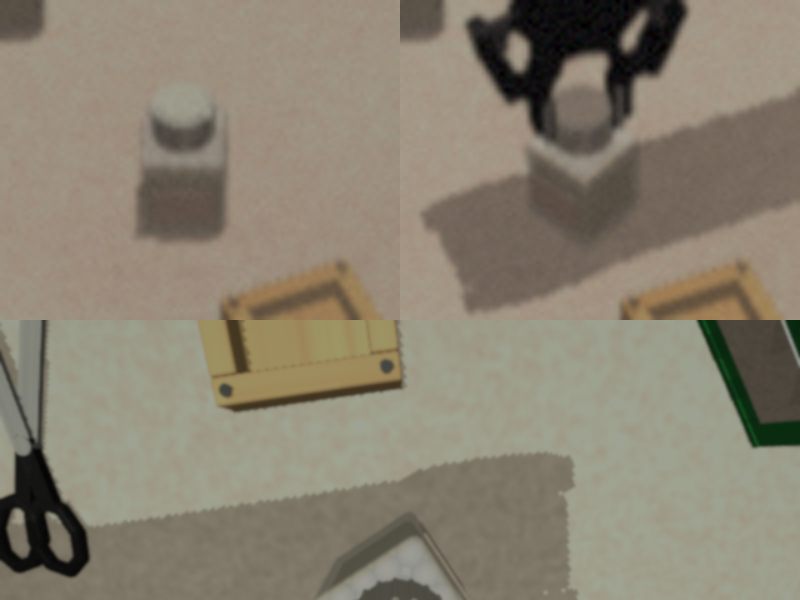

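The scene crop shows J2's body turned with its cap (its corner now faces the camera), so J2 is tight. Next is J1.

Run:
```python
from h import *
plan((.513,-.094,.165,-30),(.6345,-.2673,.150,10),(.6345,-.2673,.102,10))
```

```text
t 3.95 p [ 0.513 -0.094  0.103] jaw -29.82117752529314 w 0.03817633182468276 F [2.324 1.438 3.647] M [ 0.349 -0.615  0.049] j [-0.507  0.364  0.758  1.876 -0.292  1.012 -0.146]
-> [-6.199 -0.012  0.018] [ 0.179  0.142 -0.005]
-> [-4.652 -9.005 19.173] [-39.821   0.138   0.044]
-> [ 0.148 -9.005 19.162] [-39.821   0.138   0.044]
```

>>> {"fn": "play_rows", "kwargs": {"motion": [0,0,0,0,0,0,0,0,0,0,0,0,-2,0,0,0,0,0,-5,0,0,0,0,0,-5.5,-1,3,-8,0,0,-5,-4,9,-18,0,0,-4.7,-7,14.5,-28,0,0,-4.7,-9,19.2,-38,0,0,-4.7,-9,19.2,-40,0,0,-4.7,-9,19.2,-40,0,0], "fingers": -0.3}}

```text
clock: 5.2
eef_pos: [0.6341, -0.2675, 0.1496]
tcp_rot: [[0.001, -0.175, 0.985], [-0.0, 0.985, 0.175], [-1.0, -0.001, 0.0]]
force: [-0.1, 1.0, -0.1]
gripper_width: 0.0557
```

Run:
```python
from h import *
plan((.6345,-.2673,.102,10))
```

```text
t 5.2 p [ 0.634 -0.267  0.15 ] jaw 10.100754374852226 w 0.05568262371814937 F [-0.125  0.987 -0.127] M [0.027 0.009 0.044] j [-0.031  0.645  0.61   1.339 -0.369  1.27   0.769]
-> [4.758 0.011 0.041] [0.101 0.026 0.03 ]
```

>>> {"fn": "play_rows", "kwargs": {"motion": [1,0,0,0,0,0,2,0,0,0,0,0,3,0,0,0,0,0,4,0,0,0,0,0,4.7,0,0,0,0,0,4.7,0,0,0,0,0,4.7,0,0,0,0,0,4.7,0,0,0,0,0,4.7,0,0,0,0,0,4.7,0,0,0,0,0]}}

```text
clock: 6.45
eef_pos: [0.6342, -0.2675, 0.1027]
tcp_rot: [[0.001, -0.175, 0.984], [-0.0, 0.984, 0.175], [-1.0, -0.001, 0.001]]
force: [-0.6, 0.5, -0.1]
gripper_width: 0.0555
```

>>> {"fn": "play_rows", "kwargs": {"motion": [0,0,0,0,0,0,0,0,0,0,0,0,0,0,0,0,0,0,0,0,0,5,0,0,0,0,0,12,0,0,0,0,0,19,0,0,0,0,0,26,0,0,0,0,0,33,0,0,0,0,0,40,0,0,0,0,0,40,0,0], "fingers": 1}}

```text
clock: 7.7
eef_pos: [0.6351, -0.2671, 0.103]
tcp_rot: [[0.002, 0.497, 0.868], [-0.001, 0.868, -0.497], [-1.0, 0.0, 0.002]]
force: [1.6, -0.0, 2.3]
gripper_width: 0.0382
```

Run:
```python
from h import *
plan((.634,-.267,.15,-30),(.4706,-.320,.15,10))
save("scene","pics/s2.png")
o=cv2.imread("pics/scene0.png"); n=cv2.imread("pics/s2.png")
f=lambda i:cv2.resize(i[130:200,190:290],(400,280),interpolation=cv2.INTER_CUBIC)
cv2.imwrite("pics/c2.png",np.hstack([f(o),f(n)]))
```

```text
t 7.7 p [ 0.635 -0.267  0.103] jaw -29.80350939934504 w 0.03819102580184852 F [ 1.615 -0.047  2.321] M [ 0.06  -0.487  0.046] j [-0.11   0.729  0.742  1.389 -0.501  1.213  0.158]
-> [-4.697 -0.046 -0.085] [ 0.197  0.129 -0.019]
-> [ -4.727 -12.767 -11.629] [-39.803   0.13    0.027]
```

View pics/c2.png

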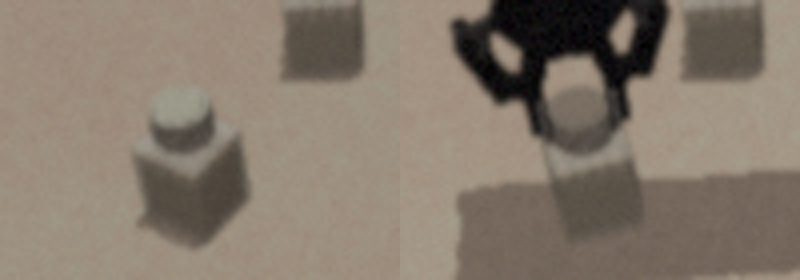

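J1's body also turned with its cap, so it is tight. J3 must be the loose jar, and I'll grasp it by the body.

Run:
```python
from h import *
plan((.4705,-.320,.16,-41.4))
```

```text
t 7.75 p [ 0.635 -0.267  0.103] jaw -29.707131529017932 w 0.03801215544654591 F [2.319 0.108 2.017] M [ 0.062 -0.566  0.012] j [-0.11   0.728  0.742  1.389 -0.501  1.213  0.16 ]
-> [ -5.726 -12.732 -11.65 ] [11.693  0.116 -0.026]
```

>>> {"fn": "play_rows", "kwargs": {"motion": [0,0,0,0,0,0,0,0,0,0,0,0,-2,0,0,0,0,0,-5,0,0,0,0,0,-5.7,-2,-2,3,0,0,-5.7,-6,-6,6,0,0,-5.7,-10,-9,9,0,0,-5.7,-12.7,-11.6,11.7,0,0,-5.7,-12.7,-11.6,11.7,0,0,-5.7,-12.7,-11.6,11.7,0,0], "fingers": -1}}

```text
clock: 9.0
eef_pos: [0.4721, -0.3198, 0.1609]
tcp_rot: [[0.004, 0.661, 0.751], [-0.001, 0.751, -0.661], [-1.0, 0.002, 0.003]]
force: [0.5, -0.6, 0.4]
gripper_width: 0.0859
```

Run:
```python
from h import *
plan((.4705,-.320,.060,-41.4))
save("wrist","pics/w3.png")
```

```text
t 9.0 p [ 0.472 -0.32   0.161] jaw -41.33977898041234 w 0.08586823192485388 F [ 0.452 -0.649  0.366] M [-0.003  0.002 -0.025] j [-0.151  0.446  0.906  1.693 -0.377  1.185  0.13 ]
-> [10.084 -0.144 -0.139] [ 0.06   0.193 -0.116]
```

View pics/w3.png

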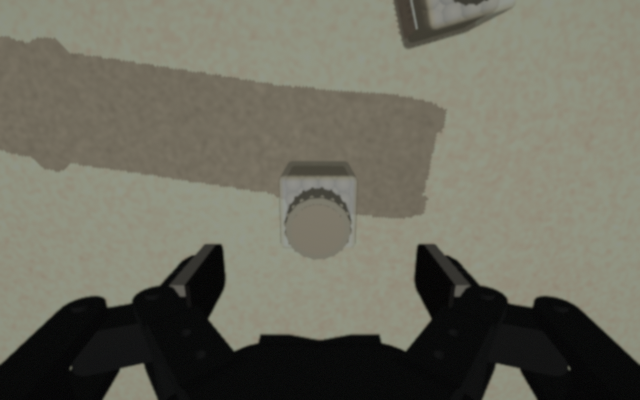

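The wrist view shows J3 (cap at 318,228) centred between the pads and square to them. Descending to grip.

>>> {"fn": "play_rows", "kwargs": {"motion": [2,0,0,0,0,0,4,-0.1,-0.1,0,0,0,6,-0.1,-0.1,0,0.2,0,7.5,-0.1,-0.1,0,0.2,0,9,-0.1,-0.1,0,0.2,0,10.1,-0.1,-0.1,0,0.2,0,10.1,-0.1,-0.1,0,0.2,0,10.1,-0.1,-0.1,0,0.2,0,10.1,-0.1,-0.1,0,0.2,0,10.1,-0.1,-0.1,0,0.2,0]}}

```text
clock: 10.3
eef_pos: [0.4717, -0.3197, 0.0599]
tcp_rot: [[0.001, 0.66, 0.751], [0.001, 0.751, -0.66], [-1.0, 0.002, 0.0]]
force: [0.5, 0.4, 0.6]
gripper_width: 0.0857
```

>>> {"fn": "play_rows", "kwargs": {"motion": [0,0,0,0,0,0,0,0,0,0,0,0,0,0,0,0,0,0,0,0,0,0,0,0,0,0,0,0,0,0,-0.5,0,0,0,0,0,-2,0,0,0,0,0,-4,0,0,0,0,0,-6,0,0,0,0,0,-6,0,0,0,0,0], "fingers": 1}}

```text
clock: 11.55
eef_pos: [0.4726, -0.3206, 0.1224]
tcp_rot: [[0.005, 0.66, 0.752], [-0.0, 0.752, -0.66], [-1.0, 0.003, 0.004]]
force: [0.1, -0.8, -1.7]
gripper_width: 0.0533
```

Run:
```python
from h import *
plan((.5414,.0508,.120,-22.2))
save("scene","pics/s4.png"); save("top","pics/t4.png")
a=cv2.imread("pics/s4.png")[80:220,200:360]; b=cv2.imread("pics/t4.png")[120:300,320:560]
cv2.imwrite("pics/c4.png",np.hstack([cv2.resize(a,(400,350)),cv2.resize(b,(400,350))]))
```

```text
t 11.55 p [ 0.473 -0.321  0.122] jaw -41.27514862394802 w 0.053335191432607024 F [ 0.119 -0.771 -1.714] M [-0.001 -0.012 -0.032] j [-0.126  0.49   0.878  1.731 -0.419  1.114  0.162]
-> [  0.261  32.45  -19.337] [-19.075   0.27   -0.14 ]
```

View pics/c4.png

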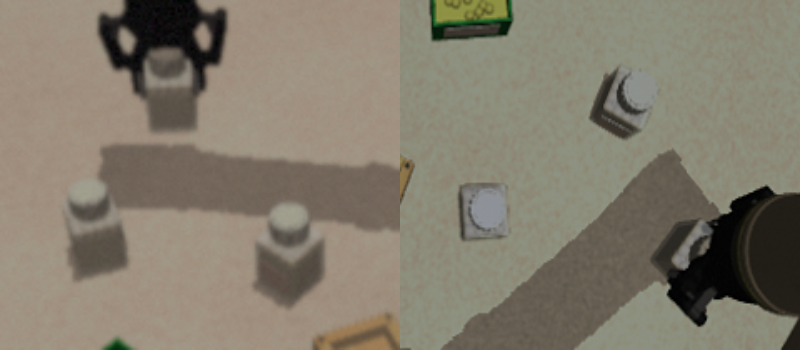

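The crops show J3 held level by its body, with J2 and J1 standing upright. J2 lies under the direct path, so I'll raise the jar and carry it over to the holder.

>>> {"fn": "play_rows", "kwargs": {"motion": [-4,0,0,0,0,0,-8,0,0,0,0,0,-8,3,-1.8,-2,0.3,0,-8,7,-4.2,-4,0.3,0,-8,11.5,-6.8,-7,0.3,0,-8,16,-9.5,-9.5,0.3,0,-8,20.5,-12.2,-12,0.3,0,-8,25,-14.9,-14.5,0.3,0,-8,29,-17.3,-17,0.3,0,-8,32,-19.1,-19,0.3,0]}}

```text
clock: 12.9
eef_pos: [0.5387, 0.0493, 0.2]
tcp_rot: [[-0.004, 0.376, 0.927], [0.004, 0.927, -0.376], [-1.0, 0.003, -0.005]]
force: [1.0, -0.9, -1.8]
gripper_width: 0.0531
```

Run:
```python
from h import *
plan((.542,.0515,.200,-22.2),(.542,.0515,.066,-22.2))
C=cal("wrist"); save("wrist","pics/w5.png")
print(proj("wrist",[(.5414,.0508,.024)],C))
```

```text
t 12.9 p [0.539 0.049 0.2  ] jaw -22.0640328979062 w 0.05307522664907405 F [ 0.974 -0.88  -1.763] M [-0.018 -0.029  0.03 ] j [-0.777  0.292  0.766  1.711 -0.218  1.228 -0.343]
-> [0.001 0.323 0.222] [ 0.136 -0.281 -0.144]
-> [13.401  0.289  0.287] [ 0.136 -0.281 -0.144]
[[323.071 180.012]]
```

View pics/w5.png

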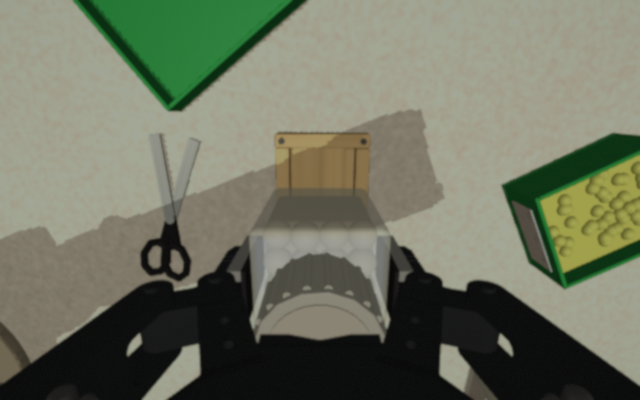

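The wrist view shows the jar square over the holder (top rim edge at 275–370, 135). Descending in two stages.

>>> {"fn": "play_rows", "kwargs": {"motion": [0,0.3,0.2,0,-0.3,0,2,0.3,0.2,0,-0.3,0,4,0.3,0.25,0,-0.3,0,6,0.3,0.25,0,-0.3,0,8,0.3,0.25,0,-0.3,0,10,0.3,0.3,0,-0.3,0,11,0.3,0.3,0,-0.3,0,11.8,0.3,0.3,0,-0.3,0,12.4,0.3,0.3,0,-0.3,0,12.4,0.3,0.3,0,-0.3,0]}}

```text
clock: 14.2
eef_pos: [0.5427, 0.0568, 0.0756]
tcp_rot: [[0.001, 0.369, 0.929], [0.004, 0.929, -0.369], [-1.0, 0.004, -0.001]]
force: [-0.3, -2.0, -2.7]
gripper_width: 0.0533
```

Run:
```python
from h import *
plan((.542,.0515,.066,-22.2))
```

```text
t 14.2 p [0.543 0.057 0.076] jaw -21.682261570676676 w 0.05334171379531282 F [-0.294 -1.958 -2.653] M [-0.364  0.178 -0.015] j [-0.716  0.448  0.696  1.834 -0.345  0.982 -0.252]
-> [ 0.962 -0.52   0.135] [ 0.518 -0.035 -0.215]
```

>>> {"fn": "play_rows", "kwargs": {"motion": [0,-0.2,0.1,0,0,0,0,-0.4,0.1,0,0,0,0,-0.5,0.1,0.5,0,0,0,-0.5,0.1,0.5,0,0,0.3,-0.5,0.1,0.5,0,0,0.5,-0.5,0.1,0.5,0,0,0.7,-0.5,0.1,0.5,0,0,0.8,-0.5,0.1,0.5,0,0,0.9,-0.5,0.1,0.5,0,0,0.9,-0.5,0.1,0.5,0,0]}}

```text
clock: 15.45
eef_pos: [0.5417, 0.0518, 0.0665]
tcp_rot: [[0.001, 0.378, 0.926], [0.004, 0.926, -0.378], [-1.0, 0.004, -0.001]]
force: [0.3, 0.3, -1.7]
gripper_width: 0.0531
```

Run:
```python
from h import *
plan((.542,.0515,.066,-22.2))
save("top","pics/t6.png"); save("scene","pics/s6.png")
b=cv2.imread("pics/s6.png")[160:260,290:400]; a=cv2.imread("pics/t6.png")[160:270,240:360]
cv2.imwrite("pics/c6.png",np.hstack([cv2.resize(a,(400,360),interpolation=2),cv2.resize(b,(396,360),interpolation=2)]))
```

```text
t 15.45 p [0.542 0.052 0.067] jaw -22.1815572503645 w 0.05313701203131164 F [ 0.265  0.284 -1.707] M [ 0.002  0.032 -0.007] j [-0.705  0.459  0.692  1.844 -0.356  0.964 -0.243]
-> [ 0.055 -0.017  0.04 ] [ 0.018 -0.041 -0.21 ]
```

View pics/c6.png

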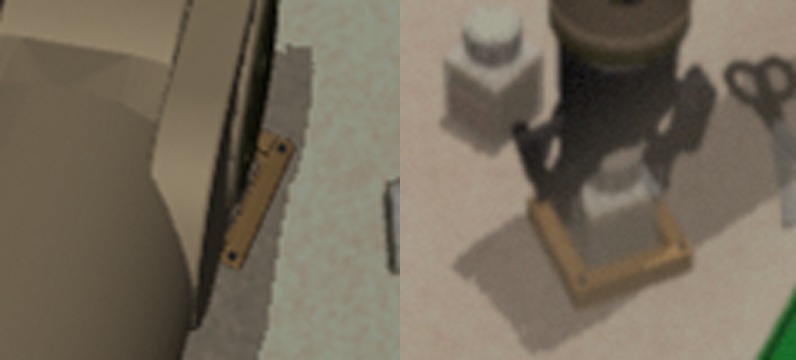

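The crops show the jar seated inside the pocket, with the fingers above the holder rim. I'll ease it down, release it and raise to cap height.

>>> {"fn": "play_rows", "kwargs": {"motion": [0.1,0,0,0,0,0,0.1,0,0,0,0,0,0.1,0,0,0,0,0,-0.3,0,0,0,0,0,-1.5,0,0,0,0,0,-3,0,0,0,0,0,-4.2,0,0,0,0,0,-4.2,0,0,-8,0,0,-4.2,0,0,-18,0,0,-4.2,0,0,-28,0,0], "fingers": -1}}

```text
clock: 16.8
eef_pos: [0.542, 0.0517, 0.1095]
tcp_rot: [[0.002, -0.107, 0.994], [0.004, 0.994, 0.107], [-1.0, 0.004, 0.002]]
force: [-1.0, 0.9, 0.4]
gripper_width: 0.0854
```

Run:
```python
from h import *
plan((.5414,.0508,.108,60))
save("scene","pics/s7.png")
```

```text
t 16.8 p [0.542 0.052 0.11 ] jaw 6.152916963082072 w 0.08540741458018665 F [-1.041  0.923  0.36 ] M [ 0.028 -0.011  0.034] j [-0.656  0.377  0.621  1.806 -0.256  1.036  0.171]
-> [ 0.154 -0.087 -0.067] [-53.847   0.215  -0.137]
```

>>> {"fn": "play_rows", "kwargs": {"motion": [0,0,0,-9,0,0,0.1,0,0,-18,0,0,0.1,-0.1,-0.1,-27,0,0,0.1,-0.1,-0.1,-36,0,0,0.1,-0.1,-0.1,-45,0,0,0.1,-0.1,-0.1,-54,0,0,0.1,-0.1,-0.1,-54,0,0,0.1,-0.1,-0.1,-54,0,0,0.1,-0.1,-0.1,-54,0,0,0.1,-0.1,-0.1,-54,0,0], "fingers": -0.3}}

```text
clock: 18.1
eef_pos: [0.5411, 0.0505, 0.1086]
tcp_rot: [[0.002, -0.871, 0.492], [0.004, 0.492, 0.871], [-1.0, 0.0, 0.004]]
force: [0.1, -0.2, -0.7]
gripper_width: 0.0555
```

>>> {"fn": "play_rows", "kwargs": {"motion": [0,0,0,0,0,0,0,0,0,0,0,0,0,0,0,0,0,0,0,0,0,6,0,0,0,0,0,14,0,0,0,0,0,23,0,0,0,0,0,32,0,0,0,0,0,41,0,0,0,0,0,50,0,0,0,0,0,50,0,0], "fingers": 1}}

```text
clock: 19.35
eef_pos: [0.5414, 0.0507, 0.1088]
tcp_rot: [[0.003, -0.184, 0.983], [0.004, 0.983, 0.184], [-1.0, 0.003, 0.003]]
force: [-0.7, -0.1, 5.0]
gripper_width: 0.0381
```

Run:
```python
from h import *
plan((.5414,.0508,.108,-50))
```

```text
t 19.35 p [0.541 0.051 0.109] jaw 10.621357297886439 w 0.03809461869228125 F [-0.69 -0.07  5.01] M [-0.06   0.095 -0.023] j [-0.641  0.373  0.603  1.809 -0.247  1.032  0.243]
-> [ 0.084  0.009 -0.001] [60.622  0.07  -0.264]
```

>>> {"fn": "play_rows", "kwargs": {"motion": [0,0,0,3,0,0,0,0,0,6,0,0,0,0,0,9,0,0,0,0,0,12,0,0,0,0,0,15,0,0,0,0,0,18,0,0,0,0,0,21,0,0,0,0,0,24,0,0,0,0,0,26,0,0,0,0,0,26,0,0]}}

```text
clock: 20.6
eef_pos: [0.5415, 0.0507, 0.1089]
tcp_rot: [[0.003, 0.263, 0.965], [0.004, 0.965, -0.263], [-1.0, 0.004, 0.002]]
force: [-0.2, -1.3, 2.1]
gripper_width: 0.038
```

Run:
```python
from h import *
plan()
```

```text
t 20.6 p [0.541 0.051 0.109] jaw -15.276595035627407 w 0.0379612598259298 F [-0.16  -1.267  2.09 ] M [-0.202 -0.017 -0.05 ] j [-0.71   0.391  0.694  1.811 -0.291  1.039 -0.172]
```

>>> {"fn": "play_rows", "kwargs": {"motion": [0,0,0,1,0,0,0,0,0,2,0,0,0,0,0,3,0,0,0,0,0,4,0,0,0,0,0,5,0,0,0,0,0,6,0,0,0,0,0,7,0,0,0,0,0,8,0,0,0,0,0,9,0,0,0,0,0,10,0,0]}}

```text
clock: 21.85
eef_pos: [0.5416, 0.0506, 0.1089]
tcp_rot: [[0.003, 0.428, 0.904], [0.004, 0.904, -0.428], [-1.0, 0.004, 0.001]]
force: [-0.6, -1.5, 3.5]
gripper_width: 0.0383
```

Run:
```python
from h import *
plan()
```

```text
t 21.85 p [0.542 0.051 0.109] jaw -25.34472403845673 w 0.03828654986142548 F [-0.598 -1.5    3.526] M [-0.306 -0.128 -0.001] j [-0.738  0.4    0.731  1.812 -0.31   1.042 -0.331]
```

>>> {"fn": "play_rows", "kwargs": {"motion": [0,0,0,1,0,0,0,0,0,2,0,0,0,0,0,3,0,0,0,0,0,4,0,0,0,0,0,5,0,0,0,0,0,6,0,0,0,0,0,7,0,0,0,0,0,8,0,0,0,0,0,9,0,0,0,0,0,10,0,0]}}

```text
clock: 23.1
eef_pos: [0.5416, 0.0501, 0.1089]
tcp_rot: [[0.003, 0.579, 0.816], [0.003, 0.816, -0.579], [-1.0, 0.004, 0.001]]
force: [-0.6, -5.6, 3.3]
gripper_width: 0.0378
```

Run:
```python
from h import *
plan()
```

```text
t 23.1 p [0.542 0.05  0.109] jaw -35.36223608142584 w 0.03783066104705634 F [-0.586 -5.641  3.349] M [-1.339 -0.232  1.496] j [-0.766  0.41   0.769  1.813 -0.329  1.046 -0.489]
```

The wrist moment about z jumped to about 1.5 N m, so the cap has met its firm stop. I'll release it, rise and look.

>>> {"fn": "play_rows", "kwargs": {"motion": [0,0,0,-1,0,0,0,0,0,-1,0,0,0,0,0,-1,0,0,-0.5,0,0,0,0,0,-2,0,0,2,0,0,-4,0,0,4,0,0,-6,0,0,5,0,0,-6,0,0,5,0,0,-6,0,0,5,0,0,-6,0,0,5,0,0], "fingers": -1}}

```text
clock: 24.35
eef_pos: [0.5409, 0.05, 0.168]
tcp_rot: [[0.001, 0.648, 0.762], [0.002, 0.762, -0.648], [-1.0, 0.003, -0.0]]
force: [-0.1, -0.8, -0.3]
gripper_width: 0.0857
```

Run:
```python
from h import *
plan()
C=cal("wrist"); save("wrist","pics/w8.png")
import pickle; pickle.dump(C,open("w8.pkl","wb"))
print(proj("wrist",[(.5414,.0508,.076),(.5414,.0508,.105)],C))
cv2.imwrite("pics/w8c.png",cv2.resize(cv2.imread("pics/w8.png")[110:310,200:440],(720,600),interpolation=2))
```

```text
t 24.35 p [0.541 0.05  0.168] jaw -40.35521984892249 w 0.08565972258210384 F [-0.142 -0.751 -0.297] M [ 0.016 -0.022  0.047] j [-0.817  0.342  0.824  1.752 -0.274  1.164 -0.617]
[[320.422 207.426]
 [320.594 221.539]]
```

View pics/w8c.png

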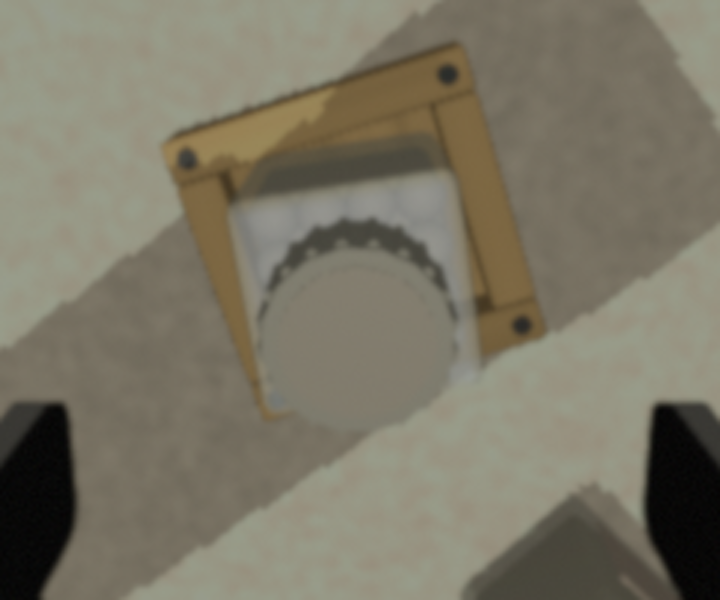

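The wrist crop shows the jar upright in the pocket, turned about 10° against its play. Its edge (232,205)–(450,172) puts the jar yaw at about -32°. I'll regrasp the body at that angle.

Run:
```python
from h import *
plan((.5414,.0508,.066,-31.8))
```

```text
t 24.4 p [0.541 0.05  0.168] jaw -40.35658431866281 w 0.08547633864272584 F [-0.382  0.429  0.327] M [-0.016  0.008  0.033] j [-0.817  0.342  0.824  1.752 -0.274  1.164 -0.617]
-> [10.209  0.063 -0.017] [-8.557  0.001 -0.156]
```

>>> {"fn": "play_rows", "kwargs": {"motion": [0,0.1,0,-8.6,0,0,1,0.1,0,-8.6,0,0,3,0.1,0,-8.6,0,0,5,0.1,0,-8.6,0,0,7,0.1,0,-8.6,0,0,8.5,0.1,0,-8.6,0,0,9.5,0.1,0,-8.6,0,0,10.2,0.1,0,-8.6,0,0,10.2,0.1,0,-8.6,0,0,10.2,0.1,0,-8.6,0,0]}}

```text
clock: 25.65
eef_pos: [0.5421, 0.051, 0.0666]
tcp_rot: [[0.002, 0.527, 0.85], [0.002, 0.85, -0.527], [-1.0, 0.003, 0.001]]
force: [0.5, 0.0, 0.9]
gripper_width: 0.0855
```

>>> {"fn": "play_rows", "kwargs": {"motion": [0,0,0,0,0,0,0,0,0,0,0,0,0,0,0,0,0,0,0,0,0,0,0,0,0,0,0,0,0,0,-0.5,0,0,0,0,0,-2,0,0,0,0,0,-4,0,0,0,0,0,-6,0,0,0,0,0,-6,0,0,0,0,0], "fingers": 1}}

```text
clock: 26.9
eef_pos: [0.5431, 0.0506, 0.1286]
tcp_rot: [[0.006, 0.527, 0.85], [0.003, 0.85, -0.527], [-1.0, 0.006, 0.003]]
force: [-0.4, 0.2, -2.9]
gripper_width: 0.0532
```

Run:
```python
from h import *
plan((.495,.251,.14,16),(.495,.251,.14,-74))
save("scene","pics/s9.png")
```

```text
t 26.9 p [0.543 0.051 0.129] jaw -31.796593246073755 w 0.05318079395276174 F [-0.406  0.2   -2.864] M [-0.019 -0.001  0.032] j [-0.773  0.384  0.774  1.793 -0.305  1.081 -0.446]
-> [ -1.098  14.505 -14.649] [-47.796   0.315  -0.241]
-> [ -1.098  14.505 -14.649] [42.204  0.052 -0.391]
```

>>> {"fn": "play_rows", "kwargs": {"motion": [-1,1,-1,0,0,0,-1.1,3,-3,-6,0,0,-1.1,5.5,-5.5,-13,0.3,0,-1.1,8,-8,-20,0.3,0,-1.1,10.5,-10.5,-27,0.3,0,-1.1,12.5,-12.5,-34,0.3,0,-1.1,14,-14,-41,0.3,0,-1.1,14.5,-14.6,-48,0.3,-0.2,-1.1,14.5,-14.6,-48,0.3,-0.2,-1.1,14.5,-14.6,-48,0.3,-0.2]}}

```text
clock: 28.2
eef_pos: [0.4942, 0.2512, 0.1386]
tcp_rot: [[-0.002, -0.279, 0.96], [0.0, 0.96, 0.279], [-1.0, 0.001, -0.002]]
force: [-0.5, -0.3, -3.3]
gripper_width: 0.0532
```

Run:
```python
from h import *
plan((.495,.251,.074,16),(.495,.251,.065,16))
```

```text
t 28.2 p [0.494 0.251 0.139] jaw 16.190698117957346 w 0.05322352277597604 F [-0.48  -0.301 -3.333] M [ 0.011 -0.041 -0.018] j [-0.968  0.352  0.545  1.745 -0.202  1.102 -0.076]
-> [ 6.462 -0.048  0.087] [ 0.191 -0.096 -0.038]
-> [ 7.362 -0.049  0.088] [ 0.191 -0.096 -0.038]
```

>>> {"fn": "play_rows", "kwargs": {"motion": [1.5,0,0,0,0,0,3,0,0,0,0,0,4.3,0,0.1,0,0,0,5.4,0,0.1,0,0,0,6.2,0,0.1,0,0,0,6.7,0,0.1,0,0,0,7,0,0.1,0,0,0,7.2,0,0.1,0,0,0,7.3,0,0.1,0,0,0,7.3,0,0.1,0,0,0]}}

```text
clock: 29.45
eef_pos: [0.495, 0.2516, 0.0657]
tcp_rot: [[-0.002, -0.279, 0.96], [0.0, 0.96, 0.279], [-1.0, 0.001, -0.002]]
force: [0.4, 0.3, -2.4]
gripper_width: 0.0532
```

Run:
```python
from h import *
plan((.495,.251,.0645,16))
```

```text
t 29.45 p [0.495 0.252 0.066] jaw 16.193973117364155 w 0.05318562024814694 F [ 0.375  0.295 -2.393] M [-0.032 -0.033 -0.008] j [-0.937  0.445  0.513  1.807 -0.263  0.958 -0.03 ]
-> [ 0.125 -0.053 -0.018] [ 0.194 -0.087 -0.044]
```

Still about 1 mm above the floor. I'll lower it gently, release, then rise.

>>> {"fn": "play_rows", "kwargs": {"motion": [0.03,0,0,0,0,0,0.06,0,0,0,0,0,0.09,0,0,0,0,0,0.12,0,0,0,0,0,0.14,0,0,0,0,0,0.14,0,0,0,0,0,0.14,0,0,0,0,0,0.14,0,0,0,0,0,0.14,0,0,0,0,0,0.14,0,0,0,0,0]}}

```text
clock: 30.7
eef_pos: [0.4952, 0.2515, 0.0652]
tcp_rot: [[-0.001, -0.279, 0.96], [0.001, 0.96, 0.279], [-1.0, 0.001, -0.001]]
force: [-4.9, -1.2, 8.7]
gripper_width: 0.0535
```

>>> {"fn": "play_rows", "kwargs": {"motion": [0,0,0,0,0,0,0,0,0,0,0,0,0,0,0,0,0,0,-0.5,0,0,0,0,0,-2,0,0,0,0,0,-4,0,0,0,0,0,-7,0,0,0,0,0,-11,0,0,0,0,0,-15,0,0,0,0,0,-15,0,0,0,0,0], "fingers": -1}}

```text
clock: 31.95
eef_pos: [0.4974, 0.2519, 0.2199]
tcp_rot: [[0.005, -0.278, 0.961], [0.005, 0.961, 0.278], [-1.0, 0.004, 0.006]]
force: [0.6, 0.1, 0.1]
gripper_width: 0.0855
```

Run:
```python
from h import *
plan()
save("scene","pics/s10.png"); save("wrist","pics/w10.png")
a=cv2.imread("pics/s10.png")[90:310,200:480]; b=cv2.imread("pics/w10.png")
cv2.imwrite("pics/c10.png",np.hstack([cv2.resize(a,(440,346),interpolation=2),cv2.resize(b[100:340,200:440],(346,346))]))
```

```text
t 31.95 p [0.497 0.252 0.22 ] jaw 16.150089731553834 w 0.0854835633003175 F [0.552 0.069 0.107] M [-0.023 -0.026 -0.029] j [-0.99   0.276  0.568  1.643 -0.158  1.261 -0.11 ]
```

View pics/c10.png

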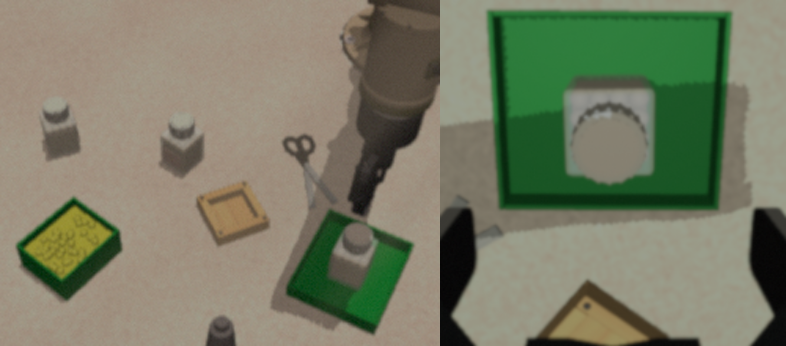

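The jar stands upright in the middle of the tray. The tight jars, cone, box and scissors are in place, and the gripper is clear.

```bash
python3 -c "
from workcell import env
print(env.hand_in())"
```

```text
the job is handed in; nothing more can be done
None
```

I found the loose jar, screwed its cap snug in the holder and stood it upright in the green tray. I handed the job in at about 32 s of the 72 s allowed; no verdict is reported.

- **Finding the loose jar:** I test-twisted the caps of two jars about 40° clockwise, and in both cases the whole jar turned, so both were tight. I took the third jar, nearest the right edge, as the loose one by elimination rather than twisting it on the table.
- **Screwing down:** I carried that jar by its body into the pocket, let go and turned the cap clockwise about 96°. The cap moved with almost no resistance until the moment jumped to about 1.5 N m, well past the 0.3 N m that marks snug. The jar had turned about 10° in the pocket, close to the play stated for the holder.
- **Last checks:** The final pictures show the jar upright near the centre of the tray. The two tight jars and the bystanders look undisturbed, and the gripper was open and clear above. I judged the positions of the other things by eye and did not re-measure them.
- **What disagreed:** While lowering into the pocket, the tool was about 5 mm off in y with a light 2 N side contact. I corrected this before seating the jar.

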